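Park the orange roller against the stop

ROBOT

A 6-joint arm with a two-finger parallel gripper is mounted at the origin on a cart in front of the work surface, level with it; the furniture and walls round the work are solid. World frame = base frame: x ahead of the robot, y to its left, z up, the work surface at z = 0. Lengths are in m, angles in rad, forces in N, time in s.
With the tool pointing down it reaches from about 0.3 to 0.75 m from the base axis. Payload 8.5 kg.
Tool frame: the origin (TCP) lies on the mounting face of the last link; the fingertips stand 173 mm ahead of it and the grasp point (between the pads) lies 155 mm ahead of it; z points along the fingers, y is the line along which they close (so a half turn about z gives the same grasp; the last joint's range is limited). The gripper opens to 85 mm and grips with 20 to 120 N. Pads are 22 mm wide; open, the fingers measure 114 mm over their backs; the gripper's body (76 mm by 85 mm) begins 54 mm behind the grasp point. The pads swing forward as they close: fully open they stand 13 mm farther back than shut.
Start: joints at [1.128, 0.381, 1.297, -0, 1.464, -0.215], TCP at [0.124, 0.536, 0.405] pointing down, gripper open.
Joint ranges: [-3.11, 3.11], [-0.89, 2.33], [0.22, 2.48], [-1.42, 4.56], [0.17, 2.85], [-2.88, 2.88]. Speed limits (rad/s): [2.39, 2.39, 3.14, 3.14, 3.14, 3.14].

INTERFACE

Orientations are given as [roll, pitch, yaw] about the fixed x, y, z axes, in that order (R = Rz(yaw) Ry(pitch) Rx(roll)).
In Python, from bench import manip gives the robot as it stands.
- The arm moves only by the tool apply_moves, never from a script. Its argument "targets" is a list of rows, each a list of 7 numbers: the shift along the tool's x, y, z in units of 25 mm (1.0 is 25 mm), then the turn, a rotation vector about the tool's x, y, z in units of 0.08 rad (1.0 is 0.08 rad), then the opening in per cent of the stroke, from 0 (shut) to 100 (fully open). A call has exactly 8 rows; each row shifts and turns the commanded pose from where the row before left it, along the tool's axes as they then stand; what a row does not reach is not made up. A row lasts 1/10 s, in which the tool goes at most 50 mm and 8.59 degrees, less where a joint would pass 70% of its speed; a pose out of reach is approached as far as the arm can. A call with a number of a shift or a turn outside -1 to 1 is refused whole. A call with a gripper value outside its range is refused whole. The fingers move at their own pace and stop on an object; "grip_force" is the grip in N (left out, the last holds). Time passes only in rows, so rows that do not move let the fingers close, or fill a call up. It gives the time, the measured TCP pose, the force, the opening and the grip force at its end, in the units of the state.
- manip.observe(): the state, without advancing time (a new reading comes with each control period).
- manip.get_image(name): name is "side" or "top"; returns a dict with "image" (400x640x3 uint8, red, green, blue), "vfov" (degrees; the focal length in pixels is half the picture's height over the tangent of half this angle, whatever the lens; pixels are square), "cx", "cy" (the principal point, pixels), "origin" and "orientation" of the camera in the world. Camera axes: x right, y up, looking along -z (the intrinsics and any distortion apply to the point x, -y, -z); pixel columns grow to the right and rows downward; lengths in m; the calibration is good to about 2 mm. A picture is of the moment at which its call begins. There is no depth.
- manip.close_job(): hands the job in; it is judged then, once.
The state is a dict: "clock": time; "qpos": joint angles; "joint_vel": joint speeds; "tau": joint torques, N m; "tcp_pos": TCP position; "tcp_rot": TCP orientation; "ft_force": force on the tool from outside, world axes, zero at the start; "moment": the same for the moment, N m; "opening": finger opening in m; "grasp_force": force on a finger pad.
Only numpy, scipy, OpenCV 4.12 (cv2) and the standard library are available. Lean on these libraries where they do the work, as an engineer would, in place of code of your own. Each camera call takes 0.05 s, during which the arm holds its last target. There are 200 camera calls.

TASK

Roll the orange printer roller away from you along the plywood board with the flat of your hand, at an easy pace, until it lies along the rubber-faced stop bar and gently touches it, so that it cannot roll off the board; then take your hand away. Keep it rolling on the board rather than picking it up or flinging it, and leave the black and the white roller where they lie.

Things in the scene. Friction and masses are not known exactly. Their poses are not given: they have to be found in the camera images.
- orange_roller: lying roller with an orange sleeve, the one to roll: sleeve 48 mm in diameter, 90 mm long, a steel journal 9 mm long at each end; 0.2 to 0.4 kg. Origin at its centre, 24 mm above the board; y axis along its axle, x and z turn as it rolls. Friction about 0.5 on board and hand, so pushed level from behind it rolls; left alone it stops within a few cm at slow speed.
- black_roller: the same roller with a black sleeve, to be left alone. The three rollers lie roughly in a row along the bar, in any order, 145 to 190 mm from one to the next, centre to centre. Origin at its centre, y axis along its axle.
- white_roller: the same roller with a white sleeve, to be left alone. Origin at its centre, y axis along its axle.
- stop_face (a point): middle of the front face of the fixed stop bar, 24 mm above the board, whose top is 28 mm above the work surface. The bar, beyond the rollers, is an aluminium angle with a black rubber face, 460 mm long, 32 mm high. x axis level, away from the robot, square to the face into the bar; y along the bar. A roller touching the bar has its centre at x = -24 mm in this frame.

How it is judged:
By the outcome, as a careful person would: the job done as asked, in the order asked, and still so for the second after the job is handed in, with the robot touching nothing.
It also fails if it takes over 29 s, if anything falls off the work surface, if the arm or the gripper's body presses on something with over 40 N, if the wrist force passes 120 N, or if a joint passes its speed limit or range.

## Working session

There is one attempt and no reset: what is moved stays moved. The work goes in short steps, Python scripts to look and compute and a tool call to move; the robot and the scene stay as the last step left them, time stands still between calls to the robot, and variables do not carry over. Pictures are saved under pics/ and viewed, at most 10 in all, crops included, and the job is handed in when it is done.

Besides the shell and the picture viewer there is one more tool, called after "Request:" by a JSON object that holds its "name" and its "arguments". apply_moves: Moves the arm, as the interface text tells. Its arguments: {"type":"object","properties":{"targets":{"type":"array"},"grip_force":{"type":"number"}},"required":["targets"]}

```bash
mkdir -p pics; python3 - <<'E'
from bench import manip
import cv2
print(manip.observe())
for n in("top","side"):
    d=manip.get_image(n); cv2.imwrite(f"pics/{n}0.png",d["image"][:,:,::-1]); print({k:v for k,v in d.items() if k!="image"})
E
```

```text
{'clock': 0.0, 'qpos': array([ 1.12768134e+00,  3.81231503e-01,  1.29828568e+00,  7.01396466e-07,
        1.46356413e+00, -2.15310672e-01]), 'joint_vel': array([-0.00251849,  0.00035923,  0.00026675,  0.00088555, -0.00030416,
       -0.00174878]), 'tau': array([-1.43381490e-03, -4.48443675e+01, -2.31275654e+01, -2.97898596e-04,
        4.83272903e-03,  2.91996366e-05]), 'tcp_pos': array([0.12420255, 0.5357531 , 0.40408411]), 'tcp_rot': array([-3.14013852e+00, -3.18733789e-04,  2.91378804e+00]), 'ft_force': array([-0.2157072 , -0.09656932,  0.70379633]), 'moment': array([ 0.03041296,  0.02979127, -0.02386778]), 'grasp_force': 0.0, 'opening': 0.08503635241746817}
{'vfov': 49.61815169107137, 'cx': 324.6680274465925, 'cy': 197.05130511521457, 'origin': array([0.44890168, 0.08566002, 0.95207002]), 'orientation': array([ 0.14037136, -0.00582918, -1.55475986])}
{'vfov': 43.723206323686135, 'cx': 320.51600975891444, 'cy': 202.05071584997629, 'origin': array([ 0.61088342, -0.68720956,  0.46310074]), 'orientation': array([1.13592177, 0.01284313, 0.02956272])}
```

View pics/top0.png

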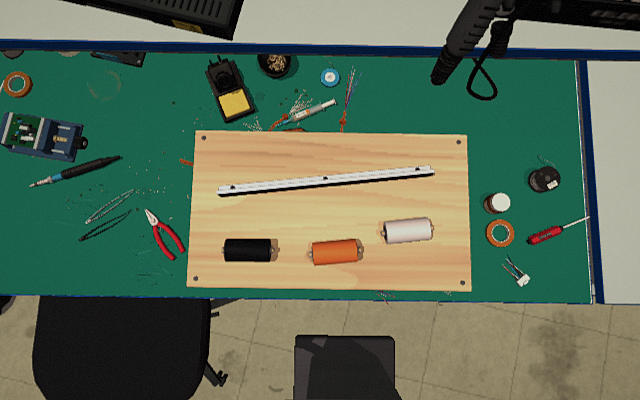

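View pics/side0.png

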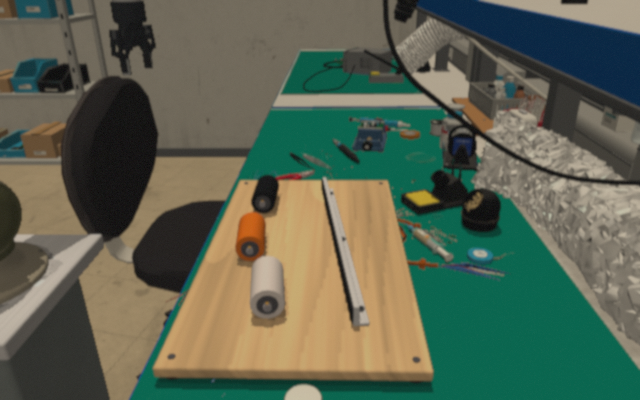

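The top view shows orange at about (336,252), black at (250,250), white at (408,230), and the bar face running from (219,195) to (434,175). The side view agrees: clear board lies between orange and the bar.

```bash
cat > h.py <<'E'
import numpy as np, cv2
from scipy.spatial.transform import Rotation as R
def ray(d,p):
    p=np.atleast_2d(p); f=200/np.tan(np.radians(d["vfov"]/2))
    v=np.c_[(p[:,0]-d["cx"])/f,-(p[:,1]-d["cy"])/f,-np.ones(len(p))]
    return R.from_euler("xyz",d["orientation"]).apply(v)
def onplane(d,p,z):
    v=ray(d,p); o=d["origin"]; return o+v*((z-o[2])/v[:,2])[:,None]
def tri(d1,p1,d2,p2):
    a=[];b=[]
    for d,p in((d1,p1),(d2,p2)):
        v=ray(d,p)[0]; v/=np.linalg.norm(v); M=np.eye(3)-np.outer(v,v); a.append(M); b.append(M@d["origin"])
    return np.linalg.lstsq(np.vstack(a),np.hstack(b),rcond=None)[0]
def blob(m):
    c=max(cv2.findContours(m.astype(np.uint8),cv2.RETR_EXTERNAL,cv2.CHAIN_APPROX_NONE)[0],key=cv2.contourArea)
    return c.reshape(-1,2)
def orange(d):
    h=cv2.cvtColor(d["image"],cv2.COLOR_RGB2HSV)
    m=(h[...,0]<13)&(h[...,1]>180)&(h[...,2]>110)
    return blob(cv2.morphologyEx(m.astype(np.uint8),cv2.MORPH_OPEN,np.ones((5,5))))
def axle(d,c,z):  # long axis of the blob via min-area rect, ends on plane z
    (ctr,(w,h),a)=cv2.minAreaRect(c); b=cv2.boxPoints((ctr,(w,h),a))
    e=[(b[0]+b[1])/2,(b[2]+b[3])/2] if np.hypot(*(b[0]-b[1]))<np.hypot(*(b[1]-b[2])) else [(b[1]+b[2])/2,(b[3]+b[0])/2]
    return np.array(e),onplane(d,e,z)
E
python3 - <<'E'
from h import *; from bench import manip
t=manip.get_image("top"); s=manip.get_image("side")
c=orange(t); e,P=axle(t,c,.056); print("orange px",e.tolist(),P.round(4).tolist(),"len",np.linalg.norm(P[0]-P[1]),"ctr",P.mean(0), "yaw",np.arctan2(*(-1*(np.sign(P[0]-P[1])[1])*(P[0]-P[1])[:2])))
cs=orange(s); print("side bbox",cv2.boundingRect(cs), cv2.minAreaRect(cs)); print("tri",tri(t,e.mean(0),s,cv2.minAreaRect(cs)[0]))
g=cv2.cvtColor(t["image"],cv2.COLOR_RGB2HSV)
# bar: columns profile
for x in (225,260,300,340,380,425): print(x,[(r,*t["image"][r,x].tolist()) for r in range(int(189-(x-225)*.09)-6,int(189-(x-225)*.09)+14)])
print("board corners",onplane(t,[[196,132],[468,135],[470,290],[187,287]],.028).round(3).tolist())
b=s["image"];out=cv2.resize(b[150:340,210:400][:,:,::-1],None,fx=3,fy=3,interpolation=cv2.INTER_CUBIC);cv2.imwrite("pics/s1.png",out)
o2=cv2.resize(t["image"][125:295,190:450][:,:,::-1],None,fx=3,fy=3,interpolation=cv2.INTER_CUBIC);cv2.imwrite("pics/t1.png",o2)
E
```

```text
orange px [[356.81561279296875, 249.97132873535156], [312.54510498046875, 253.9959259033203]] [[0.4668, 0.0146, 0.056], [0.4571, 0.1055, 0.056]] len 0.09139024043325766 ctr [0.46194021 0.06002292 0.056     ] yaw 3.0355635705074118
side bbox (252, 218, 12, 11) ((257.5, 223.0), (10.0, 11.0), 90.0)
tri [0.46904541 0.06195874 0.07480043]
225 [(183, 206, 179, 125), (184, 209, 185, 125), (185, 214, 206, 177), (186, 212, 216, 218), (187, 209, 212, 209), (188, 212, 214, 212), (189, 208, 204, 202), (190, 208, 203, 198), (191, 215, 218, 214), (192, 224, 220, 218), (193, 176, 165, 155), (194, 0, 0, 0), (195, 0, 0, 0), (196, 65, 43, 30), (197, 180, 160, 112), (198, 219, 206, 144), (199, 210, 193, 138), (200, 210, 194, 139), (201, 209, 196, 138), (202, 209, 199, 141)]
260 [(179, 209, 182, 128), (180, 210, 180, 125), (181, 190, 156, 111), (182, 191, 179, 168), (183, 214, 216, 210), (184, 212, 213, 204), (185, 184, 185, 180), (186, 174, 175, 170), (187, 213, 216, 213), (188, 222, 225, 229), (189, 182, 183, 192), (190, 38, 30, 26), (191, 0, 0, 0), (192, 0, 0, 0), (193, 151, 121, 82), (194, 226, 193,
[... 1221 characters left out ...]
86), (182, 225, 194, 137), (183, 211, 181, 127), (184, 205, 175, 123), (185, 209, 182, 129), (186, 206, 180, 127), (187, 209, 183, 130), (188, 204, 178, 126)]
425 [(165, 202, 179, 140), (166, 207, 198, 185), (167, 210, 205, 197), (168, 214, 208, 200), (169, 200, 197, 190), (170, 198, 192, 185), (171, 214, 213, 203), (172, 223, 222, 218), (173, 181, 174, 169), (174, 14, 11, 11), (175, 0, 0, 0), (176, 50, 42, 28), (177, 174, 149, 105), (178, 220, 193, 137), (179, 208, 179, 126), (180, 207, 176, 126), (181, 208, 172, 121), (182, 207, 171, 121), (183, 206, 172, 121), (184, 206, 171, 121)]
board corners [[0.719, 0.368, 0.028], [0.723, -0.232, 0.028], [0.388, -0.226, 0.028], [0.385, 0.367, 0.028]]
```

View pics/t1.png

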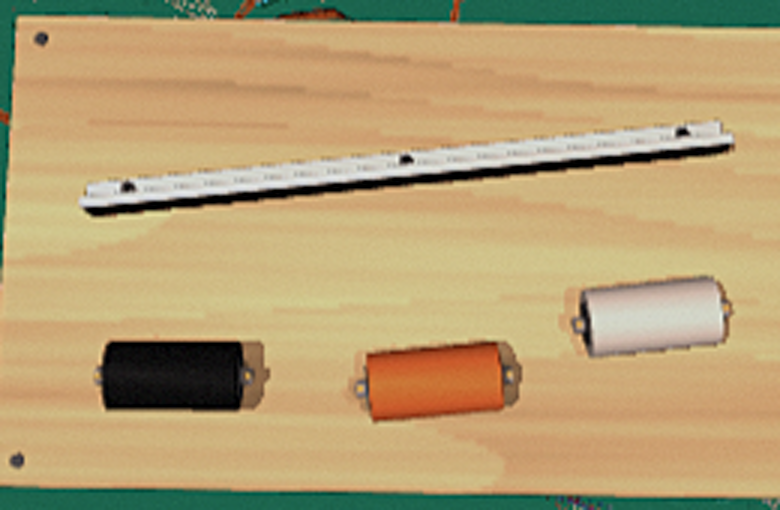

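```bash
python3 - <<'E'
from h import *; from bench import manip
t=manip.get_image("top"); s=manip.get_image("side")
X=[225,260,300,340,380,425]
for nm,rows,z in(("top",[193.4,189.5,185.5,181.5,177.5,173.5],.060),("bottom",[196.2,192.6,188.6,185.0,180.6,176.2],.028)):
    P=onplane(t,np.c_[X,rows],z); k=np.polyfit(P[:,1],P[:,0],1); print(nm,P[[0,-1]].round(4).tolist(),"slope",k, "res mm",((P[:,0]-np.polyval(k,P[:,1]))*1e3).round(1))
# side orange, looser mask
h=cv2.cvtColor(s["image"],cv2.COLOR_RGB2HSV); m=((h[...,0]<14)&(h[...,1]>190)&(h[...,2]>90)); m[:205]=0;m[265:]=0;m[:,:225]=0;m[:,280:]=0
c=blob(m); print("side",cv2.boundingRect(c),cv2.minAreaRect(c))
# project helper: where would ctr land in side
def proj(d,p):
    v=R.from_euler("xyz",d["orientation"]).inv().apply(np.array(p)-d["origin"]); f=200/np.tan(np.radians(d["vfov"]/2)); return d["cx"]+f*v[0]/-v[2], d["cy"]-f*v[1]/-v[2]
print("proj axle ends/ctr",proj(s,[.4668,.0146,.052]),proj(s,[.462,.06,.052]),proj(s,[.4571,.1055,.052]))
for nm,px in(("black",[[222.5,250],[271,250]]),("white",[[383.5,232.5],[432.5,227.5]])): print(nm,onplane(t,px,.056).round(3).tolist())
o=manip.observe(); print(R.from_euler("xyz",o["tcp_rot"]).as_matrix().round(3))
E
```

```text
top [[0.5792, 0.2901, 0.06], [0.6286, -0.1275, 0.06]] slope [-0.11821068  0.61411781] res mm [-0.6  0.3  0.3  0.3  0.4 -0.6]
bottom [[0.5778, 0.2971, 0.028], [0.629, -0.1351, 0.028]] slope [-0.11826705  0.61297703] res mm [-0.1  0.2  0.2 -0.6  0.3  0.1]
side (237, 212, 27, 48) ((250.0, 235.5), (47.0, 26.0), 90.0)
proj axle ends/ctr (np.float64(248.25597199808624), np.float64(249.15180877097697)) (np.float64(249.73163704528613), np.float64(235.72211509691238)) (np.float64(251.02467809973552), np.float64(223.50412931650413))
black [[0.462, 0.29, 0.056], [0.464, 0.191, 0.056]]
white [[0.504, -0.04, 0.056], [0.516, -0.142, 0.056]]
[[-0.974  0.226 -0.   ]
 [ 0.226  0.974 -0.   ]
 [ 0.    -0.    -1.   ]]
```

```bash
python3 - <<'E'
import cv2
b=cv2.imread("pics/s1.png");print(b.shape)
E
```

```text
(570, 570, 3)
```

View pics/s1.png

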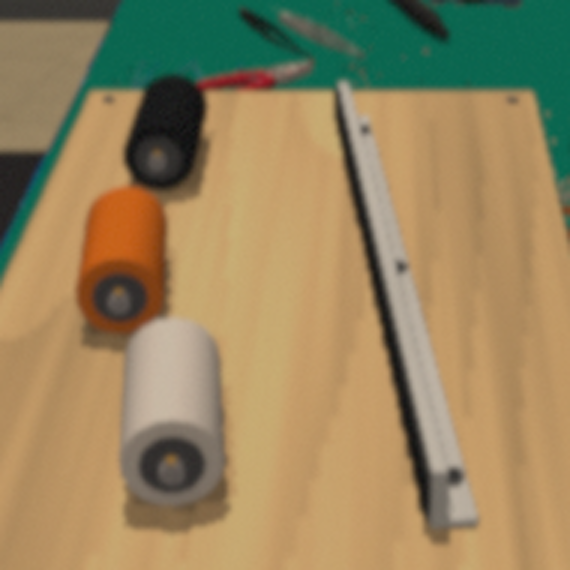

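The crops show the three rollers and the bar clearly, with a free path for orange. The bar normal is at yaw 0.118, the orange axle is nearly parallel to the bar, and it has about 0.119 m to roll. First I turn the hand, then go in behind it.

Request:
{"name": "apply_moves", "arguments": {"targets": [[0,0,0,0,0,-0.86,59],[0,0,0,0,0,-0.86,59],[0,0,0,0,0,-0.86,59],[0,0,0,0,0,-0.86,59],[0,0,0,0,0,-0.87,59],[-0.35,-0.85,0,0,0,0,59],[-0.35,-0.85,0,0,0,0,59],[-0.35,-0.85,0,0,0,0,59]]}}

```text
clock: 1.1
tcp_pos: [0.158, 0.4748, 0.4046]
tcp_rot: [-3.141, -0.0, -3.024]
ft_force: [0.2, 0.5, 0.6]
opening: 0.0503
grasp_force: 0.0
```

Request:
{"name": "apply_moves", "arguments": {"targets": [[-0.35,-0.85,0,0,0,0,59],[-0.35,-0.85,0,0,0,0,59],[-0.35,-0.85,0,0,0,0,59],[-0.35,-0.85,0,0,0,0,59],[-0.35,-0.85,0,0,0,0,59],[-0.35,-0.85,0,0,0,0,59],[-0.35,-0.85,0,0,0,0,59],[-0.35,-0.85,0,0,0,0,59]]}}

```text
clock: 1.9
tcp_pos: [0.2473, 0.314, 0.4048]
tcp_rot: [3.142, 0.0, -3.024]
ft_force: [-0.6, 0.2, -0.2]
opening: 0.0506
grasp_force: 0.0
```

Request:
{"name": "apply_moves", "arguments": {"targets": [[-0.35,-0.85,0,0,0,0,59],[-0.35,-0.85,0,0,0,0,59],[-0.35,-0.85,0,0,0,0,59],[-0.35,-0.85,0,0,0,0,59],[-0.35,-0.85,0,0,0,0,59],[-0.35,-0.85,0,0,0,0,59],[-0.35,-0.85,0,0,0,0,59],[-0.35,-0.85,0,0,0,0,59]]}}

```text
clock: 2.7
tcp_pos: [0.3367, 0.1533, 0.4048]
tcp_rot: [-3.142, 0.0, -3.025]
ft_force: [-0.4, 0.9, 0.2]
opening: 0.0502
grasp_force: 0.0
```

Request:
{"name": "apply_moves", "arguments": {"targets": [[-0.42,-0.84,0,0,0,0,59],[-0.42,-0.84,0,0,0,0,59],[-0.42,-0.84,0,0,0,0,59],[-0.42,-0.84,0,0,0,0,59],[-0.3,-0.6,0.3,0,0,0,59],[0,0,0.8,0,0,0,59],[0,0,0.8,0,0,0,59],[0,0,0.8,0,0,0,59]]}}

```text
clock: 3.5
tcp_pos: [0.3971, 0.0615, 0.3366]
tcp_rot: [-3.141, 0.0, -3.025]
ft_force: [0.2, 0.0, 0.7]
opening: 0.0504
grasp_force: 0.0
```

Request:
{"name": "apply_moves", "arguments": {"targets": [[0,0,0.9,0,0,0,59],[0,0,0.9,0,0,0,59],[0,0,0.9,0,0,0,59],[0,0,0.8,0,0,0,59],[0,0,0.4,0,0,0,59],[0,0,0,0,0,0,59],[0,0,0,0,0,0,59],[0,0,0,0,0,0,59]]}}

```text
clock: 4.3
tcp_pos: [0.3973, 0.0616, 0.2404]
tcp_rot: [-3.141, 0.001, -3.025]
ft_force: [0.4, 0.5, 0.0]
opening: 0.0503
grasp_force: 0.0
```

```bash
python3 - <<'E'
from h import *; from bench import manip
s=manip.get_image("side");cv2.imwrite("pics/s2.png",cv2.resize(s["image"][130:350,150:400][:,:,::-1],None,fx=2.5,fy=2.5,interpolation=cv2.INTER_CUBIC))
E
```

```text
(no output)
```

View pics/s2.png

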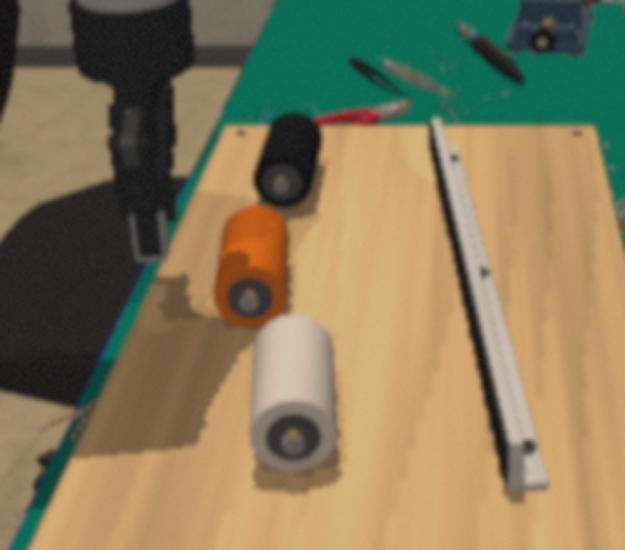

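The hand is behind the orange roller, left of it in this view, and clear of everything. Now I go down, centre on the roller and close the gap.

Request:
{"name": "apply_moves", "arguments": {"targets": [[0,-0.18,0.4,0,0,0,59],[0,-0.18,0.4,0,0,0,59],[0,0,0.35,0,0,0,59],[0,0,0.2,0,0,0,59],[-0.2,0,0,0,0,0,59],[-0.2,0,0,0,0,0,59],[-0.2,0,0,0,0,0,59],[-0.1,0,0,0,0,0,59]]}}

```text
clock: 5.15
tcp_pos: [0.4163, 0.0549, 0.2063]
tcp_rot: [-3.141, 0.001, -3.024]
ft_force: [-0.8, 0.3, -0.0]
opening: 0.0502
grasp_force: 0.0
```

```bash
cat > m.py <<'E'
from h import *; from bench import manip
t=manip.get_image("top"); s=manip.get_image("side"); o=manip.observe()
h=cv2.cvtColor(s["image"],cv2.COLOR_RGB2HSV); m=((h[...,0]<14)&(h[...,1]>190)&(h[...,2]>60)); m[:195]=0;m[290:]=0;m[:,:225]=0;m[:,400:]=0
c=blob(m); print("side bbox",cv2.boundingRect(c))
def axis(d,z):
    q=orange(d); e,P=axle(d,q,z); return e,P
e,P=axis(t,.056); n=np.array([.993,.1174,0]); c=P.mean(0)
print("top ctr",c.round(4),"len",np.linalg.norm(P[0]-P[1]).round(3),"slope",((P[0]-P[1])[0]/(P[0]-P[1])[1]).round(3),"gap to bar mm",((np.array([.6135,0,0])-c)@n*1e3-24).round(1))
print("clock",o["clock"],"tcp",o["tcp_pos"].round(4),"ahead mm",((c-o["tcp_pos"])@n*1e3).round(1),"F",o["ft_force"].round(1))
cv2.imwrite(f"pics/m{o['clock']:.2f}.png",cv2.resize(np.hstack([s["image"][180:330,200:400],t["image"][150:300,240:440]])[:,:,::-1],None,fx=2,fy=2))
E
python3 m.py
```

```text
side bbox (236, 213, 28, 47)
top ctr [0.4751 0.0668 0.056 ] len 0.051 slope -0.016 gap to bar mm 105.6
clock 5.25 tcp [0.416  0.0548 0.2061] ahead mm 60.1 F [-0.1 -0.5  0.7]
```

Request:
{"name": "apply_moves", "arguments": {"targets": [[-0.1,0,0,0,0,0,59],[-0.1,0,0,0,0,0,59],[-0.12,0,0,0,0,0,59],[-0.14,0,0,0,0,0,59],[-0.16,0,0,0,0,0,59],[-0.2,0,0,0,0,0,59],[-0.2,0,0,0,0,0,59],[-0.2,0,0,0,0,0,59]]}}

```text
clock: 6.05
tcp_pos: [0.4464, 0.0583, 0.206]
tcp_rot: [-3.142, 0.0, -3.025]
ft_force: [0.0, 0.1, 0.4]
opening: 0.0503
grasp_force: 0.1
```

Request:
{"name": "apply_moves", "arguments": {"targets": [[-0.2,0,0,0,0,0,59],[-0.2,0,0,0,0,0,59],[-0.2,0,0,0,0,0,59],[-0.2,0,0,0,0,0,59],[-0.2,0,0,0,0,0,59],[-0.2,0,0,0,0,0,59],[-0.16,0,0,0,0,0,59],[-0.12,0,0,0,0,0,59]]}}

```text
clock: 6.85
tcp_pos: [0.483, 0.0627, 0.2059]
tcp_rot: [-3.142, 0.0, -3.025]
ft_force: [0.7, -0.3, -0.1]
opening: 0.0506
grasp_force: 0.0
```

```bash
python3 m.py; ls -t pics|head -1; cp pics/$(ls -t pics|head -1) pics/a.png
```

```text
side bbox (272, 212, 27, 46)
m5.25.pngTraceback (most recent call last):
  File "m.py", line 7, in <module>
    e,P=axis(t,.056); n=np.array([.993,.1174,0]); c=P.mean(0)
        ~~~~^^^^^^^^
  File "m.py", line 6, in axis
    q=orange(d); e,P=axle(d,q,z); return e,P
  File "h.py", line 20, in orange
    return blob(cv2.morphologyEx(m.astype(np.uint8),cv2.MORPH_OPEN,np.ones((5,5))))
  File "h.py", line 15, in blob
    c=max(cv2.findContours(m.astype(np.uint8),cv2.RETR_EXTERNAL,cv2.CHAIN_APPROX_NONE)[0],key=cv2.contourArea)
ValueError: max() iterable argument is empty
```

View pics/a.png

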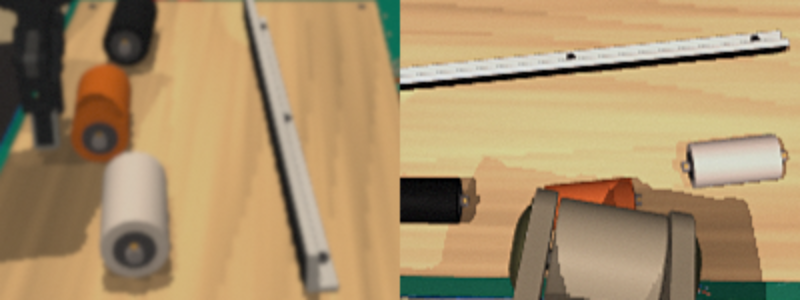

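That is the earlier picture, from before the push. The hand hides the roller in the top view, so I will use the side view.

```bash
cat > m2.py <<'E'
from h import *; from bench import manip
s=manip.get_image("side"); o=manip.observe()
h=cv2.cvtColor(s["image"],cv2.COLOR_RGB2HSV); m=((h[...,0]<14)&(h[...,1]>190)&(h[...,2]>60)); m[:195]=0;m[290:]=0;m[:,:225]=0;m[:,400:]=0
x,y,w,hh=cv2.boundingRect(blob(m)); c=onplane(s,[x+w/2-.5,y+hh/2-.5],.052)[0]; n=np.array([.993,.1174,0])
print("bbox",(x,y,w,hh),"ctr",c.round(4),"gap mm",((np.array([.6135,0,0])-c)@n*1e3-24).round(1),"ahead mm",((c-o["tcp_pos"])@n*1e3).round(1))
print("clock",o["clock"],"tcp",o["tcp_pos"].round(4),"F",o["ft_force"].round(1))
cv2.imwrite("pics/b.png",cv2.resize(s["image"][180:330,200:400][:,:,::-1],None,fx=3,fy=3))
E
python3 m2.py
```

```text
bbox (273, 212, 27, 46) ctr [0.524  0.0647 0.052 ] gap mm 57.3 ahead mm 41.2
clock 7.0 tcp [0.4827 0.0627 0.2059] F [-0.6  0.4 -0.7]
```

View pics/b.png

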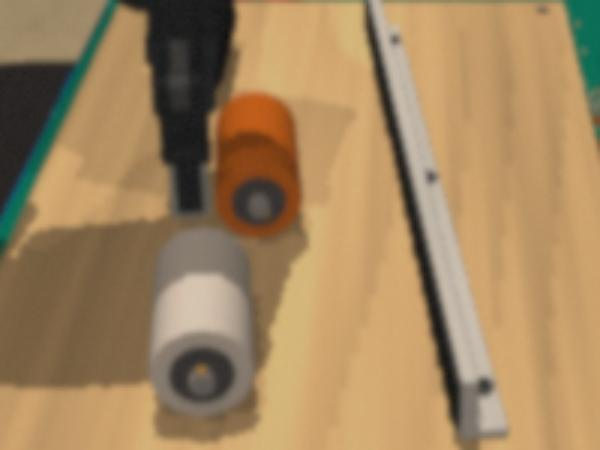

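The roller is at centre-gap 57 mm, parallel and just ahead of the fingers, so I keep going.

Request:
{"name": "apply_moves", "arguments": {"targets": [[-0.1,0,0,0,0,0,59],[-0.12,0,0,0,0,0,59],[-0.16,0,0,0,0,0,59],[-0.2,0,0,0,0,0,59],[-0.2,0,0,0,0,0,59],[-0.2,0,0,0,0,0,59],[-0.16,0,0,0,0,0,59],[-0.12,0,0,0,0,0,59]]}}

```text
clock: 7.8
tcp_pos: [0.5143, 0.0664, 0.2059]
tcp_rot: [-3.142, 0.0, -3.025]
ft_force: [1.1, -0.0, 0.2]
opening: 0.0502
grasp_force: 0.0
```

Request:
{"name": "apply_moves", "arguments": {"targets": [[-0.1,0,0,0,0,0,59],[-0.1,0,0,0,0,0,59],[-0.1,0,0,0,0,0,59],[-0.1,0,0,0,0,0,59],[-0.08,0,0,0,0,0,59],[-0.06,0,0,0,0,0,59],[-0.04,0,0,0,0,0,59],[0,0,0,0,0,0,59]]}}

```text
clock: 8.6
tcp_pos: [0.5284, 0.068, 0.206]
tcp_rot: [-3.142, 0.0, -3.025]
ft_force: [-0.8, 0.6, -0.1]
opening: 0.0503
grasp_force: 0.0
```

```bash
python3 m2.py
```

```text
bbox (298, 211, 28, 46) ctr [0.5677 0.0686 0.052 ] gap mm 13.4 ahead mm 39.2
clock 8.65 tcp [0.5283 0.068  0.206 ] F [ 0.4 -0.2  0.6]
```

Request:
{"name": "apply_moves", "arguments": {"targets": [[-0.08,0,0,0,0,0,59],[-0.08,0,0,0,0,0,59],[-0.08,0,0,0,0,0,59],[-0.08,0,0,0,0,0,59],[-0.08,0,0,0,0,0,59],[-0.08,0,0,0,0,0,59],[-0.06,0,0,0,0,0,59],[-0.04,0,0,0,0,0,59]]}}

```text
clock: 9.45
tcp_pos: [0.5429, 0.0697, 0.2059]
tcp_rot: [3.142, 0.0, -3.025]
ft_force: [-0.8, 0.5, 0.4]
opening: 0.0501
grasp_force: 0.0
```

Request:
{"name": "apply_moves", "arguments": {"targets": [[-0.03,0,0,0,0,0,59],[-0.03,0,0,0,0,0,59],[-0.03,0,0,0,0,0,59],[-0.02,0,0,0,0,0,59],[-0.02,0,0,0,0,0,59],[0,0,0,0,0,0,59],[0,0,0,0,0,0,59],[0,0,0,0,0,0,59]]}}

```text
clock: 10.25
tcp_pos: [0.5445, 0.0699, 0.2058]
tcp_rot: [3.141, -0.006, -3.024]
ft_force: [-11.8, -3.9, 7.0]
opening: 0.0503
grasp_force: 5.7
```

```bash
python3 m2.py
```

```text
bbox (308, 210, 28, 46) ctr [0.5848 0.0723 0.052 ] gap mm -4.0 ahead mm 40.3
clock 10.3 tcp [0.5445 0.0699 0.2059] F [-11.2  -3.3   7.1]
```

View pics/b.png

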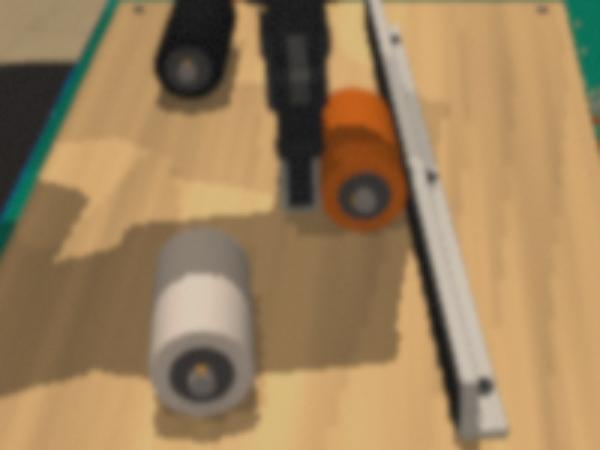

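Roller lies against the bar with about 12 N on the hand. I'll ease off slowly, back away level and then raise the hand.

Request:
{"name": "apply_moves", "arguments": {"targets": [[0.01,0,0,0,0,0,59],[0.01,0,0,0,0,0,59],[0.01,0,0,0,0,0,59],[0.01,0,0,0,0,0,59],[0.01,0,0,0,0,0,59],[0.01,0,0,0,0,0,59],[0.01,0,0,0,0,0,59],[0.01,0,0,0,0,0,59]]}}

```text
clock: 11.1
tcp_pos: [0.5437, 0.0698, 0.2059]
tcp_rot: [3.142, -0.001, -3.025]
ft_force: [-4.0, -0.5, 1.7]
opening: 0.0503
grasp_force: 2.2
```

```bash
python3 m2.py
```

```text
bbox (307, 210, 29, 46) ctr [0.584  0.0723 0.052 ] gap mm -3.2 ahead mm 40.3
clock 11.15 tcp [0.5437 0.0698 0.2059] F [-5.8 -2.4  2.1]
```

Request:
{"name": "apply_moves", "arguments": {"targets": [[0.01,0,0,0,0,0,59],[0.01,0,0,0,0,0,59],[0.01,0,0,0,0,0,59],[0.01,0,0,0,0,0,59],[0.01,0,0,0,0,0,59],[0.01,0,0,0,0,0,59],[0.02,0,0,0,0,0,59],[0.03,0,0,0,0,0,59]]}}

```text
clock: 11.95
tcp_pos: [0.5413, 0.0695, 0.206]
tcp_rot: [-3.142, 0.0, -3.025]
ft_force: [-1.1, 0.2, -0.4]
opening: 0.0504
grasp_force: 0.0
```

Request:
{"name": "apply_moves", "arguments": {"targets": [[0.1,0,0,0,0,0,59],[0.2,0,0,0,0,0,59],[0.4,0,0,0,0,0,59],[0.6,0,0,0,0,0,59],[0.8,0,0,0,0,0,59],[0.8,0,0,0,0,0,59],[0.6,0,-0.3,0,0,0,59],[0.4,0,-0.6,0,0,0,59]]}}

```text
clock: 12.75
tcp_pos: [0.4425, 0.0581, 0.2281]
tcp_rot: [3.141, -0.003, -3.025]
ft_force: [-0.6, 1.3, 0.2]
opening: 0.0502
grasp_force: 0.0
```

Request:
{"name": "apply_moves", "arguments": {"targets": [[0.4,0.5,-0.9,0,0,0,59],[0.4,0.8,-0.9,0,0,0,59],[0,0.9,-0.9,0,0,0,59],[0,0.9,-0.9,0,0,0,59],[0,0.9,-0.9,0,0,0,59],[0,0.9,-0.9,0,0,0,59],[0,0.9,-0.5,0,0,0,59],[0,0.9,0,0,0,0,59]]}}

```text
clock: 13.55
tcp_pos: [0.4041, 0.2229, 0.3776]
tcp_rot: [3.141, 0.003, -3.025]
ft_force: [0.2, -0.6, -0.3]
opening: 0.0501
grasp_force: 0.0
```

```bash
python3 m2.py; python3 m.py; ls -t pics | head -1; cp pics/$(ls -t pics|head -1) pics/c.png
```

```text
bbox (306, 210, 30, 46) ctr [0.5831 0.0723 0.052 ] gap mm -2.3 ahead mm 160.3
clock 13.6 tcp [0.4036 0.2248 0.3767] F [-2.3  1.  -1.6]
side bbox (305, 210, 31, 46)
top ctr [0.578  0.0737 0.056 ] len 0.092 slope -0.109 gap to bar mm 2.6
clock 13.7 tcp [0.4041 0.2225 0.3758] ahead mm 155.2 F [ 0.6 -0.2  0.1]
m13.70.png
```

View pics/c.png

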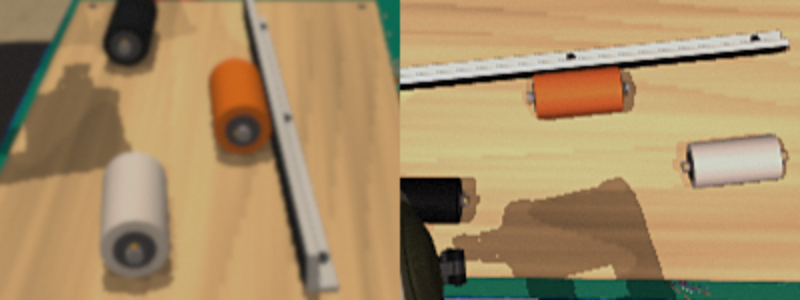

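The side and top views show orange lying along the bar face, with the hand off and the white and black rollers where they were. I'll wait and check that it is at rest.

Request:
{"name": "apply_moves", "arguments": {"targets": [[0,0.9,0,0,0,0,59],[0,0.9,0,0,0,0,59],[0,0.9,0,0,0,0,59],[0,0.6,0,0,0,0,59],[0,0,0,0,0,0,59],[0,0,0,0,0,0,59],[0,0,0,0,0,0,59],[0,0,0,0,0,0,59]]}}

```text
clock: 14.5
tcp_pos: [0.3955, 0.3034, 0.376]
tcp_rot: [-3.141, -0.0, -3.026]
ft_force: [0.2, -0.0, -0.6]
opening: 0.0498
grasp_force: 0.0
```

```bash
python3 m.py; python3 m2.py; python3 - <<'E'
from h import *; from bench import manip
s=manip.get_image("side")
for r in (225,235,245,250): print(r,[tuple(s["image"][r,x].tolist()) for x in range(328,344)])
cv2.imwrite("pics/d.png",cv2.resize(s["image"][200:270,290:360][:,:,::-1],None,fx=8,fy=8,interpolation=cv2.INTER_CUBIC))
t=manip.get_image("top")
for nm,px in(("black",[[222.5,250],[271,250]]),):pass
for x in(320,340): print([tuple(t["image"][r,x].tolist()) for r in range(176,192)])
E
```

```text
side bbox (305, 210, 31, 46)
top ctr [0.5778 0.0736 0.056 ] len 0.091 slope -0.109 gap to bar mm 2.8
clock 14.6 tcp [0.3955 0.3036 0.376 ] ahead mm 154.1 F [-0.1 -0.7 -0.4]
bbox (306, 210, 30, 47) ctr [0.5832 0.0705 0.052 ] gap mm -2.2 ahead mm 159.0
clock 14.65 tcp [0.3955 0.3037 0.376 ] F [0.3 0.4 0.3]
225 [(171, 84, 23), (161, 79, 24), (142, 70, 23), (111, 57, 27), (78, 55, 44), (104, 95, 88), (151, 142, 132), (180, 170, 156), (188, 178, 164), (186, 176, 162), (180, 172, 158), (180, 171, 157), (183, 174, 159), (182, 170, 154), (184, 165, 142), (192, 160, 121)]
235 [(135, 66, 19), (140, 69, 23), (146, 71, 21), (146, 71, 18), (141, 69, 21), (117, 60, 24), (83, 52, 36), (83, 74, 67), (128, 121, 111), (168, 159, 146), (184, 175, 160), (186, 176, 162), (182, 172, 159), (176, 166, 154), (175, 165, 152), (178, 167, 155)]
245 [(54, 49, 46), (70, 52, 43), (98, 57, 37), (116, 59, 18), (125, 61, 15), (126, 62, 19), (117, 59, 22), (87, 45, 18), (54, 33, 23), (59, 55, 49), (109, 104, 95), (155, 147, 135), (179, 170, 155), (183, 174, 158), (181, 172, 157), (177, 167, 154)]
250 [(102, 57, 35), (114, 59, 23), (124, 62, 21), (126, 63, 22), (124, 67, 31), (114, 69, 37), (96, 66, 41), (66, 49, 36), (33, 27, 22), (29, 29, 25), (52, 49, 47), (100, 94, 86), (149, 141, 129), (176, 166, 152), (183, 173, 159), (181, 170, 156)]
[(183, 175, 160), (214, 215, 209), (212, 208, 200), (204, 199, 191), (198, 198, 194), (213, 216, 212), (223, 225, 227), (180, 181, 185), (31, 26, 27), (18, 8, 7), (112, 44, 17), (178, 76, 36), (188, 81, 39), (195, 86, 41), (203, 94, 45), (201, 97, 44)]
[(215, 216, 206), (199, 198, 190), (195, 192, 188), (214, 214, 208), (220, 223, 221), (183, 183, 187), (33, 32, 28), (12, 5, 1), (108, 44, 19), (164, 67, 31), (178, 75, 36), (195, 86, 40), (199, 90, 42), (202, 96, 45), (197, 93, 40), (201, 102, 46)]
```

View pics/d.png

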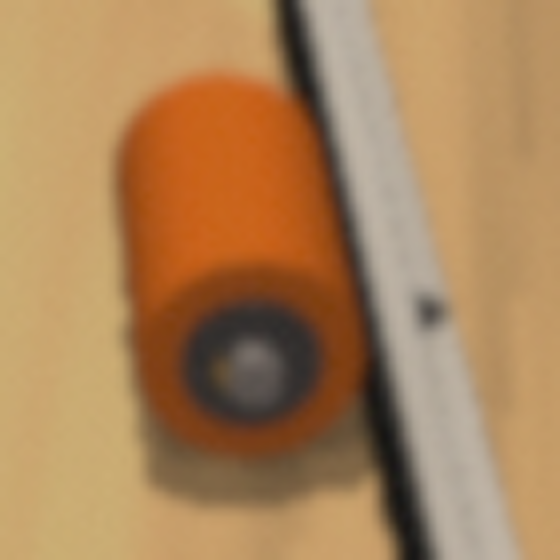

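At rest and parallel, but the dark strip in the top view leaves a possible gap of 1–2 mm. There is time for a second, gentler nudge, comparing the pressed and released positions.

```bash
cat > sp.py <<'E'
import sys; from h import *; from bench import manip
s=manip.get_image("side")["image"].astype(float); o=manip.observe()
# sub-pixel right edge of roller: red-minus-blue drops to half of its plateau
for r in (222,230,238,244):
    q=s[r,324:344,0]-s[r,324:344,2]; pk=q[:9].max(); i=np.where(q>pk/2)[0]; i=i[i<16].max(); print(r,"edge",round(324+i+(q[i]-pk/2)/(q[i]-q[i+1]),2),end="; ")
print(o["clock"],o["tcp_pos"].round(4),o["ft_force"].round(1))
np.save(f"pics/{sys.argv[1]}.npy",s)
E
python3 sp.py rel1
```

```text
222 edge 330.36; 230 edge 332.02; 238 edge 334.45; 244 edge 335.46; 14.8 [0.3954 0.304  0.376 ] [-0.5 -0.9  0.9]
```

Request:
{"name": "apply_moves", "arguments": {"targets": [[-0.2,-0.9,0,0,0,0,59],[-0.2,-0.9,0,0,0,0,59],[-0.2,-0.9,0,0,0,0,59],[-0.2,-0.9,0,0,0,0,59],[-0.2,-0.9,0.35,0,0,0,59],[-0.2,-0.9,0.35,0,0,0,59],[-0.2,-0.9,0.35,0,0,0,59],[-0.2,-0.9,0.35,0,0,0,59]]}}

```text
clock: 15.6
tcp_pos: [0.4563, 0.1291, 0.3407]
tcp_rot: [-3.142, 0.0, -3.025]
ft_force: [0.5, 0.6, -0.4]
opening: 0.0506
grasp_force: 0.0
```

Request:
{"name": "apply_moves", "arguments": {"targets": [[-0.3,-0.8,0.7,0,0,0,59],[-0.3,-0.8,0.9,0,0,0,59],[-0.3,-0.6,0.9,0,0,0,59],[-0.2,-0.4,0.9,0,0,0,59],[-0.2,0,0.9,0,0,0,59],[-0.1,0,0.7,0,0,0,59],[0,0,0.4,0,0,0,59],[0,0,0,0,0,0,59]]}}

```text
clock: 16.4
tcp_pos: [0.4982, 0.0695, 0.2051]
tcp_rot: [3.141, -0.002, -3.024]
ft_force: [-0.1, -0.1, 0.2]
opening: 0.0504
grasp_force: 0.0
```

Request:
{"name": "apply_moves", "arguments": {"targets": [[-0.3,-0.1,0,0,0,0,59],[-0.35,-0.1,0,0,0,0,59],[-0.3,0,0,0,0,0,59],[-0.25,0,0,0,0,0,59],[-0.16,0,0,0,0,0,59],[-0.08,0,0,0,0,0,59],[-0.06,0,0,0,0,0,59],[-0.04,0,0,0,0,0,59]]}}

```text
clock: 17.2
tcp_pos: [0.5372, 0.0691, 0.2059]
tcp_rot: [3.142, -0.0, -3.024]
ft_force: [-0.9, 0.1, -0.5]
opening: 0.0504
grasp_force: 0.0
```

Request:
{"name": "apply_moves", "arguments": {"targets": [[-0.04,0,0,0,0,0,59],[-0.04,0,0,0,0,0,59],[-0.04,0,0,0,0,0,59],[-0.04,0,0,0,0,0,59],[-0.03,0,0,0,0,0,59],[-0.02,0,0,0,0,0,59],[-0.02,0,0,0,0,0,59],[-0.02,0,0,0,0,0,59]]}}

```text
clock: 18.0
tcp_pos: [0.5435, 0.0698, 0.2059]
tcp_rot: [-3.142, -0.0, -3.025]
ft_force: [0.1, 0.0, 0.2]
opening: 0.0504
grasp_force: 0.3
```

```bash
python3 sp.py p1
```

```text
222 edge 330.55; 230 edge 332.44; 238 edge 334.38; 244 edge 335.44; 18.05 [0.5435 0.0698 0.2059] [-0.2 -0.1 -0. ]
```

Request:
{"name": "apply_moves", "arguments": {"targets": [[-0.01,0,0,0,0,0,59],[-0.01,0,0,0,0,0,59],[-0.01,0,0,0,0,0,59],[0,0,0,0,0,0,59],[0,0,0,0,0,0,59],[0,0,0,0,0,0,59],[0,0,0,0,0,0,59],[0,0,0,0,0,0,59]]}}

```text
clock: 18.85
tcp_pos: [0.5438, 0.0698, 0.2059]
tcp_rot: [3.142, -0.002, -3.025]
ft_force: [-5.6, -1.6, 2.1]
opening: 0.0504
grasp_force: 2.6
```

```bash
python3 sp.py p2
```

```text
222 edge 330.53; 230 edge 332.42; 238 edge 334.33; 244 edge 335.42; 18.9 [0.5438 0.0698 0.2059] [-3.8 -2.4  2.6]
```

The roller meets the bar at the same place as before, so it had stayed in contact. I'll release even more slowly and leave.

Request:
{"name": "apply_moves", "arguments": {"targets": [[0.005,0,0,0,0,0,59],[0.005,0,0,0,0,0,59],[0.005,0,0,0,0,0,59],[0.005,0,0,0,0,0,59],[0.005,0,0,0,0,0,59],[0.005,0,0,0,0,0,59],[0.005,0,0,0,0,0,59],[0.005,0,0,0,0,0,59]]}}

```text
clock: 19.7
tcp_pos: [0.5434, 0.0698, 0.206]
tcp_rot: [3.142, 0.001, -3.025]
ft_force: [-1.7, -0.3, -0.9]
opening: 0.0502
grasp_force: 0.9
```

Request:
{"name": "apply_moves", "arguments": {"targets": [[0.005,0,0,0,0,0,59],[0.01,0,0,0,0,0,59],[0.02,0,0,0,0,0,59],[0.04,0,0,0,0,0,59],[0.1,0,0,0,0,0,59],[0.3,0,0,0,0,0,59],[0.6,0,0,0,0,0,59],[0.8,0,0,0,0,0,59]]}}

```text
clock: 20.5
tcp_pos: [0.496, 0.0642, 0.206]
tcp_rot: [-3.141, 0.001, -3.025]
ft_force: [0.5, 1.5, -0.0]
opening: 0.0504
grasp_force: 0.0
```

Request:
{"name": "apply_moves", "arguments": {"targets": [[0.8,0,0,0,0,0,59],[0.6,0,-0.3,0,0,0,59],[0.5,0,-0.6,0,0,0,59],[0.3,0,-0.9,0,0,0,59],[0,0,-0.9,0,0,0,59],[0,0,-0.9,0,0,0,59],[0,0,-0.5,0,0,0,59],[0,0,0,0,0,0,59]]}}

```text
clock: 21.3
tcp_pos: [0.4417, 0.0579, 0.3098]
tcp_rot: [-3.141, 0.003, -3.025]
ft_force: [0.2, 0.3, -1.6]
opening: 0.0505
grasp_force: 0.0
```

```bash
python3 sp.py rel2
```

```text
222 edge 330.33; 230 edge 332.08; 238 edge 334.45; 244 edge 335.37; 21.35 [0.4416 0.0579 0.3087] [0.3 0.6 0.5]
```

Released and pressed edges agree within 0.1–0.4 px, so the roller is in contact and at rest, and the hand is clear. I'm handing in.

```bash
python3 -c "
from bench import manip
print(manip.close_job())"
```

```text
the job is handed in; nothing more can be done
None
```

The orange roller was rolled up to the stop bar and rests along it; by force and camera checks it is touching to within about half a millimetre. The hand is clear, the black and white rollers were not touched, and the job was handed in at about 21 s.

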